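Seat a cake board against the stops of a stencil jig and lower the stencil

ROBOT

A 6-joint arm with a two-finger parallel gripper is mounted at the origin on the work surface. World frame = base frame: x ahead of the robot, y to its left, z up, the work surface at z = 0. Lengths are in mm, angles in degrees, forces in N, time in s.
With the tool pointing down it reaches from about 300 to 850 mm from the base axis. Payload 4.2 kg.
Tool frame: the origin (TCP) lies midway between the tips of the shut fingers; the grasp point (between the pads) lies env.hold_point_z behind it (env.hold_point_z is the distance from the TCP to the grasp point, in mm); z points along the fingers, y is the line along which they close (so a half turn about z gives the same grasp; the last joint's range is limited). The gripper opens to 91 mm and grips with 3 to 60 N. Pads are 32 mm wide; open, the fingers measure 118 mm over their backs; the gripper's body (76 mm by 178 mm) begins 60 mm behind the grasp point.
Start: joints at [64.229, 18.312, 89.639, -0, 72.044, -1.146], TCP at [239.6, 522.719, 213.976] pointing down, gripper open.
Joint ranges: [-177.97, 177.97], [-48.28, 115.42], [12.27, 149.76], [-77.06, 257.06], [2.81, 150.46], [-146.56, 146.56]. Speed limits (degrees/s): [147.25, 147.25, 180, 180, 180, 180].

INTERFACE

Orientations are given as [roll, pitch, yaw] about the fixed x, y, z axes, in that order (R = Rz(yaw) Ry(pitch) Rx(roll)).
In Python, from workcell import env, viewer, spotter gives the robot as it stands.
- The arm moves only by the tool apply_moves, never from a script. Its arguments are lists of equal length, an entry for each row: "delta_pos": the shift along the world's x, y, z normalised to -1 to 1, where 1 is 120 mm, a list of three; "rot": the turn, a rotation vector about the world's x, y, z normalised to -1 to 1, where 1 is 1.5 rad, a list of three; "hand": the opening, from 0 (shut) to 1 (fully open). A call has 1 to 10 rows; each row is the pose to reach, as a shift and turn from the pose commanded when the call began; what a row does not reach only later rows make up. A row lasts 1/12 s, in which the tool goes at most 41.7 mm and 7.16 degrees, less where a joint would pass 70% of its speed; a pose out of reach is approached as far as the arm can. A call with a number of a shift or a turn outside -1 to 1 is refused whole. A call with a gripper value outside its range is refused whole. The fingers move at their own pace and stop on an object; "newtons" is the grip in N (left out, the last holds). Time passes only in rows, so rows that repeat a pose let the fingers close. It gives the time, the measured TCP pose, the force, the opening and the grip force at its end, in the units of the state.
- env.state(): the state, without advancing time (a new reading comes with each control period).
- viewer.grab_frame(name): name is "scene" or "top" or "wrist"; returns a dict with "pixels" (384x512x3 uint8, red, green, blue), "camera_matrix" (3x3 intrinsics, pixels), "k1" (the pictures are not rectified: a ray, as slopes to the right and down, at radius r is drawn at 1 + k1 r^2 times it, then the intrinsics apply), "R" (3x3) and "t" (3): a world point X has camera coordinates R X + t; the wrist camera has in their place "mount" (4x4, takes a point from camera to tool coordinates, whose origin is the TCP and whose axes are the flange's). Camera axes: x right, y down, z forward; pixel columns grow to the right and rows downward; lengths in mm; the calibration is good to about 2 mm. A picture is of the moment at which its call begins: read the wrist's pose just before it. There is no depth.
- env.job_done(): hands the job in; it is judged then, once.
Trained networks look in a picture, given as the dict that the camera call returned (one of the last four; its "shot" number tells which), for a name from the list of things; names that differ only in an ending like _2 or _b are one class to them, and where a whole thing is asked for, a point or a joint stands for the part that bears it (a point fixed in the world has none). Each returns a list of dicts, best first, with "score" (0 to 1); they miss things now and then, are a little off and sometimes report something else, mostly with a low value. They report only what shows in the picture. A call takes as long as a camera call. They do not tell look-alikes from the thing itself.
- spotter.trace(picture, query): "mask" (384x512 bool, what is visible of it) and "box" ([centre column, centre row, width, height] in pixels, round what is visible of it).
- spotter.landmark_of(picture, query): "position" ([column, row] in pixels: a listed point, or the origin of a listed thing).
The state is a dict: "time_s": time; "qpos": joint angles; "qvel": joint speeds; "effort": joint torques, N m; "ee_pos": TCP position; "ee_rot": TCP orientation; "force": force on the tool from outside, world axes, zero at the start; "torque": the same for the moment, N m; "gripper_width": finger opening in mm; "gripper_force": force on a finger pad.
Only numpy, scipy, OpenCV 4.12 (cv2) and the standard library are available. Lean on these libraries where they do the work, as an engineer would, in place of code of your own. Each camera call takes 0.05 s, during which the arm holds its last target. There are 200 camera calls.

TASK

Get the chocolate cake ready for its dusted pattern: slide its round board along the white plate of the stencil jig, gently and without touching the cake, past the sprung roller until the board is fully home, touching both set stops with the roller pressing behind it. Then lower the stencil frame over the cake until it lies level, without letting it slap down, let go, and leave everything else on the bench where it is.

Things in the scene. Friction and masses are not known exactly. Their poses are not given: they have to be found in the camera images.
- jig: stencil jig, fixed on the bench: white plastic plate 10 mm thick (top at z = 10 mm in its frame), x from -139 to +115, y from -240 to +145 mm. Origin: underside of the plate at the nominal nest centre. Boards slide in along its +y. Thin posts 65 mm high, on which the frame rests, stand at x = -105, y = -30 and x = 107, y = -60 mm; hinge pillars 84 mm high at x = -88 and +88, y = 124 mm
- roller: grey sprung roller, 18 mm across, 15 mm high, at the nest's rear left. Origin: on its axis, on the plate. Rests at x = -55, y = -30 mm in the jig's frame; yields up to 28 mm straight towards the jig's -x against 2 N plus 0.12 N/mm: a board is pushed past it with up to 9 N, friction included. It then presses it with 3 to 5 N, mostly to the side stop; too weak to carry it to the front stop
- side_stop: stop at the nest's +x side: aluminium block 18 x 34 x 18 mm fixed on the plate; a set screw carries a steel bearing, 18 mm across, 16 mm high, free to turn, towards the nest along the block's own -x. Origin: centre of the block's underside. The bearing's face nearest the nest is nominally 41 mm from the origin but set anywhere within 3 mm either way: find it by feel. It does not give
- front_stop: the same kind of stop at the +y end of the nest; its own -x axis points back along the jig's -y axis. Its bearing's face lies nominally 41 mm from the origin, set anywhere within 12 mm either way, to be found by feel
- board: round black cake board, 130 mm across, 12 mm thick, with a cake fixed on it, about 0.5 kg together, lying on the white plate 102 to 140 mm short of the nest. Origin: centre of its underside. Too wide to grasp: pushed at its edge, which stands out 17 mm round the cake. Sliding on the plate takes 2 to 4 N. More than 13 N on it from the fingers or a stop is too much
- cake: the round dark chocolate cake, 96 mm in diameter, 38 mm high, in the middle of the board and fixed to it; soft, not to be touched. Origin: centre of its underside, 12 mm above the board's origin
- frame (a joint): angle of the stencil frame: 0 = lowered, level; 1.6 to 1.9 rad = standing open at the jig's +y end. Stiff hinge: it stays where left, 1 to 5 N at the handle moves it. Aluminium frame 216 mm wide, 198 mm long from the hinge, 12 mm thick, with a steel lattice stencil; lowered, its underside is 6 mm above the cake
- frame_hinge (a point): middle of the hinge axis of the frame, which runs along the jig's x axis: at x = 0, y = 118, z = 72 mm in the jig's frame
- frame_handle (a point): middle of the handle bar: round steel, 10 mm thick, 100 mm long, parallel to the hinge axis, 233 mm from it and 35 mm clear of the frame's free edge. With the frame open it is the topmost part; lowered, it swings over the nest to the jig's -y side and ends at x = 0, y = -115, z = 72 mm in the jig's frame
- shaker: steel sugar shaker, 62 mm in diameter, 100 mm high, standing beside the jig. Origin: centre of its underside
- spare_boards: pile of smaller black cake boards, 90 mm in diameter, 24 mm high, beside the jig. Origin: centre of its underside
- mousse_ring: thin steel mousse ring, 72 mm in diameter, 45 mm high, beside the jig. Origin: centre of its underside
- heart_cake: glazed heart cake on a 90 mm disc, 41 mm high. Origin: centre of its underside
- dome_cake: round black cake with a cocoa ball on top, on an 84 mm disc, about 78 mm high. Origin: centre of its underside
- palette_knife: spatula with a wooden handle, 260 mm long, lying flat. Origin: under its middle
- curl_bowl: white bowl, 110 mm in diameter, 50 mm high. Origin: centre of its underside
Things that resemble listed ones, but are neither listed nor needed, are in the scene too. Leave any turquoise look-alike of the board alone.

How it is judged (in metres and radians):
On the way, in this order (a step that is already met when the one before it is completed fails the run):
1. the board is home: it touches both stops and the roller behind it, frame still up (contact force between board and roller above 0.2 N and contact force between board and side_stop above 0.2 N and contact force between board and front_stop above 0.2 N and y of board in the frame of jig above -0.016 m and value of joint frame above 1 rad), for 0.2 s.
2. the stencil frame is lowered level over the cake (value of joint frame below 0.04 rad), for 0.2 s.
At the end, for the whole second after the job is handed in: the board lies flat and at rest in the nest, touching the side stop, the front stop and the roller (each with more than 0.2 N), and the frame is lowered to within 0.04 rad of level (contact force between board and roller above 0.2 N and contact force between board and side_stop above 0.2 N and contact force between board and front_stop above 0.2 N and y of board in the frame of jig above -0.016 m and angle between board's own z axis and vertical below 0.05 rad and linear speed of board below 0.01 m/s and value of joint frame below 0.04 rad).
It fails at once if the board is pushed by the fingers or pressed on a stop with more than 13 N (contact force between the fingers and board above 13 N or contact force between board and side_stop above 13 N or contact force between board and front_stop above 13 N).
It fails at once if the cake is touched (contact force between cake and anything else above 0.3 N).
It fails at once if the frame slaps down on its rests (faster than 1.5 rad/s within the last 0.5 rad) (velocity of joint frame below -1.5 rad/s and value of joint frame below 0.5 rad).
It fails at once if something else on the bench is moved by more than 20 mm (distance of any of shaker, spare_boards, mousse_ring, heart_cake, dome_cake, palette_knife, curl_bowl from where it was at the start of the episode above 0.02 m).
It also fails if it takes over 72 s, if anything falls off the work surface, if the arm or the gripper's body presses on something with over 40 N, if the wrist force passes 120 N, or if a joint passes its speed limit or range.

## Working session

There is one attempt and no reset: what is moved stays moved. The work goes in short steps, Python scripts to look and compute and a tool call to move; the robot and the scene stay as the last step left them, time stands still between calls to the robot, and variables do not carry over. Pictures are saved under pics/ and viewed, at most 10 in all, crops included, and the job is handed in when it is done.

Besides the shell and the picture viewer there is one more tool, called after "Request:" by a JSON object that holds its "method" and its "body". apply_moves: Moves the arm, as the interface text tells. Its arguments: {"type":"object","properties":{"delta_pos":{"type":"array"},"rot":{"type":"array"},"hand":{"type":"array"},"newtons":{"type":"number"}},"required":["delta_pos","rot","hand"]}

```bash
mkdir -p pics; ls
cat > h.py <<'E'
import numpy as np, cv2
from workcell import env, viewer, spotter
def ray(p,uv):
    K=np.array(p["camera_matrix"]);k1=p["k1"]
    d=(np.array(uv,float)-K[:2,2])/[K[0,0],K[1,1]]
    s=d.copy()
    for _ in range(30): s=d/(1+k1*(s@s))
    R=np.array(p["R"]);t=np.array(p["t"])
    return -R.T@t, R.T@np.array([s[0],s[1],1])
def at_z(p,uv,z):
    o,d=ray(p,uv); return o+d*(z-o[2])/d[2]
def proj(p,X):
    K=np.array(p["camera_matrix"]);R=np.array(p["R"]);t=np.array(p["t"])
    c=(R@np.atleast_2d(X).T).T+t; s=c[:,:2]/c[:,2:]; s=s*(1+p["k1"]*(s**2).sum(1,keepdims=True))
    return s*[K[0,0],K[1,1]]+K[:2,2]
def save(p,n): cv2.imwrite("pics/"+n+".png",p["pixels"][:,:,::-1])
E
python3 - <<'E'
from h import *
print(env.hold_point_z, env.state())
for n in("top","scene"):
    p=viewer.grab_frame(n);save(p,n+"0")
    for q in ["jig","roller","side_stop","front_stop","board","cake","frame_hinge","frame_handle"]:
        print(n,q,[(np.round(r["position"],1).tolist(),round(r["score"],2)) for r in spotter.landmark_of(p,q)][:3])
E
```

```text
pics
18.8 {'time_s': 0.0, 'qpos': array([ 6.42270960e+01,  1.83506269e+01,  8.97063835e+01, -6.26924258e-04,
        7.20442856e+01, -1.14741068e+00]), 'qvel': array([-0.04346969,  0.07402502, -0.03912729, -0.06428701,  0.07338526,
       -0.00523829]), 'effort': array([ 7.00469045e-04, -4.12463737e+01, -2.31970149e+01,  7.26806559e-02,
        4.56826645e-02, -1.42259423e-04]), 'ee_pos': array([239.38830107, 522.23730428, 213.13060893]), 'ee_rot': array([-1.79898712e+02, -1.43249813e-03,  1.55374699e+02]), 'force': array([ 0.30695133, -0.15922265, -0.98944053]), 'torque': array([-0.03930388,  0.0131861 , -0.02352565]), 'gripper_force': 0.0, 'gripper_width': 91.1312184967005}
top jig [([251.8, 202.1], 0.71)]
top roller []
top side_stop [([273.0, 144.5], 0.64), ([247.6, 232.3], 0.44)]
top front_stop [([281.4, 201.8], 0.63)]
top board [([215.0, 200.1], 0.92), ([187.1, 264.7], 0.83), ([322.7, 164.1], 0.64)]
top cake [([187.6, 263.3], 0.93), ([214.9, 198.0], 0.89), ([324.2, 162.2], 0.68)]
top frame_hinge [([287.9, 201.1], 0.77), ([240.5, 148.2], 0.58)]
top frame_handle [([293.1, 183.5], 0.61)]
scene jig [([258.3, 204.4], 0.59), ([241.3, 167.5], 0.53)]
scene roller []
scene side_stop [([399.3, 267.5], 0.72), ([283.5, 189.8], 0.52)]
scene front_stop [([243.6, 187.7], 0.66), ([330.0, 311.5], 0.25)]
scene board [([352.5, 209.3], 0.95), ([189.1, 181.8], 0.65), ([283.0, 219.4], 0.58)]
scene cake [([349.6, 208.0], 0.84), ([185.6, 178.6], 0.71), ([280.9, 219.1], 0.63)]
scene frame_hinge [([239.7, 170.7], 0.56), ([231.5, 134.3], 0.39)]
scene frame_handle [([237.4, 108.2], 0.72)]
```

Run:
```python
import cv2
for n in("top0","scene0"):
    a=cv2.imread(f"pics/{n}.png");cv2.imwrite(f"pics/{n}b.png",cv2.resize(a,(800,600),interpolation=cv2.INTER_CUBIC))
```

```text
(no output)
```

View pics/top0b.png

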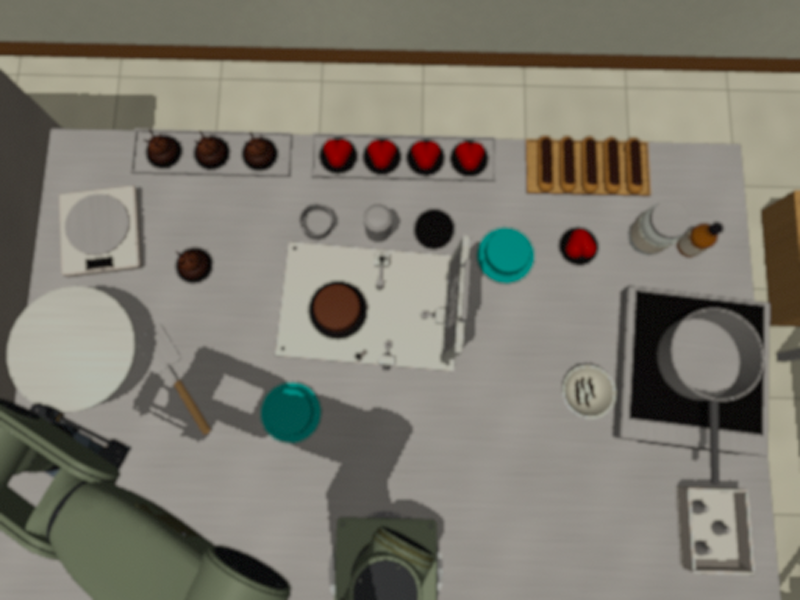

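View pics/scene0b.png

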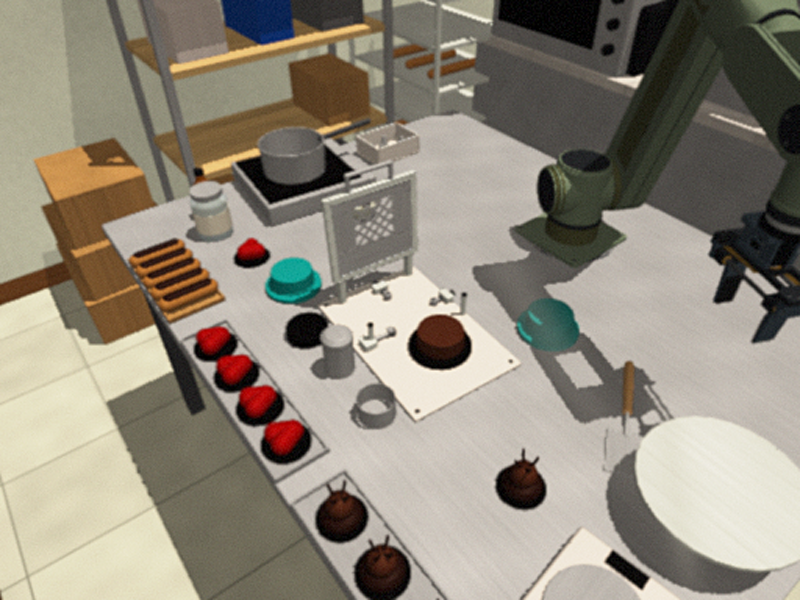

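The top view has world +y to the left and +x up. The plate spans (276–455, 243–369), with the board at (338,309) on its left half. The frame stands at the right, by (460,300), so jig +y points to world −y. The turquoise look-alikes are at (505,255) and (291,412).

Run:
```python
from h import *
p=viewer.grab_frame("top")
for q,z in [("jig",0),("side_stop",10),("front_stop",10),("board",10),("cake",22),("frame_hinge",72),("frame_handle",300),("shaker",0),("mousse_ring",0),("spare_boards",0),("palette_knife",0),("dome_cake",0)]:
    print(q,[(np.round(at_z(p,r["position"],z)[:2]).tolist(),round(r["score"],2)) for r in spotter.landmark_of(p,q)][:3])
for u,v in [(288,243),(276,355),(453,369)]: print(at_z(p,(u*.64,v*.64),10).round())
p=viewer.grab_frame("scene")
for q,z in [("jig",0),("side_stop",10),("front_stop",10),("board",10),("frame_hinge",72)]:
    print(q,[(np.round(at_z(p,r["position"],z)[:2]).tolist(),round(r["score"],2)) for r in spotter.landmark_of(p,q)][:3])
w=viewer.grab_frame("wrist");print(np.round(w["mount"],3).tolist(),w["camera_matrix"],w["k1"])
print(-np.array(p["R"]).T@p["t"])
```

```text
jig [([525.0, -14.0], 0.56)]
side_stop [([427.0, 2.0], 0.67), ([723.0, -90.0], 0.41)]
front_stop [([519.0, -111.0], 0.46), ([583.0, -158.0], 0.23)]
board [([543.0, 115.0], 0.95), ([303.0, 197.0], 0.7), ([536.0, 111.0], 0.65)]
cake [([665.0, -256.0], 0.92), ([540.0, 115.0], 0.7), ([311.0, 197.0], 0.7)]
frame_hinge [([532.0, -118.0], 0.71), ([671.0, -393.0], 0.67)]
frame_handle [([522.0, -133.0], 0.74)]
shaker [([713.0, 34.0], 0.93)]
mousse_ring [([718.0, 167.0], 0.52)]
spare_boards [([733.0, -82.0], 0.55)]
palette_knife [([361.0, 460.0], 0.74)]
dome_cake [([631.0, 435.0], 0.81)]
[683. 229.  10.]
[432. 241.  10.]
[ 411. -139.   10.]
jig [([532.0, 20.0], 0.69), ([518.0, 121.0], 0.57)]
side_stop [([433.0, 3.0], 0.5)]
front_stop [([539.0, 21.0], 0.66), ([524.0, -95.0], 0.55), ([725.0, -87.0], 0.25)]
board [([531.0, 121.0], 0.9), ([663.0, -257.0], 0.87), ([521.0, 117.0], 0.67)]
frame_hinge [([441.0, 484.0], 0.73), ([520.0, -139.0], 0.56), ([282.0, -462.0], 0.36)]
[[-0.001, -0.958, -0.287, 82.767], [1.0, -0.001, -0.0, 0.398], [-0.0, -0.287, 0.958, -170.238], [0.0, 0.0, 0.0, 1.0]] [[274.62740704   0.         255.42187031]
 [  0.         274.62740704 190.9033699 ]
 [  0.           0.           1.        ]] 0.02084115344671279
[1104.40032824  758.47565239  867.21529285]
```

Request:
{"method": "apply_moves", "body": {"delta_pos": [[0.42, -0.5, 0], [0.84, -1, 0], [0.84, -1, 0], [0.84, -1, 0], [0.84, -1, 0]], "rot": [[0, 0, -0.13], [0, 0, -0.264], [0, 0, -0.264], [0, 0, -0.264], [0, 0, -0.264]], "hand": [0.66, 0.66, 0.66, 0.66, 0.66]}}

```text
time_s: 2.32
ee_pos: [343.3, 398.7, 214.2]
ee_rot: [-180.0, 0.2, 132.4]
force: [0.3, -0.1, 0.3]
gripper_width: 61.7
gripper_force: 0.0
```

Request:
{"method": "apply_moves", "body": {"delta_pos": [[0.84, -1, 0], [0.84, -1, 0], [0.84, -1, 0], [0.84, -1, 0], [0.84, -1, 0]], "rot": [[0, 0, -0.264], [0, 0, -0.264], [0, 0, -0.264], [0, 0, -0.264], [0, 0, -0.264]], "hand": [0.66, 0.66, 0.66, 0.66, 0.66]}}

```text
time_s: 2.73
ee_pos: [444.3, 279.3, 214.0]
ee_rot: [179.9, 0.1, 109.7]
force: [-0.1, 0.4, -0.4]
gripper_width: 59.8
gripper_force: 0.0
```

Request:
{"method": "apply_moves", "body": {"delta_pos": [[0.84, -1, 0], [0.84, -1, 0], [0.84, -1, 0], [0.84, -1, 0], [0.84, -1, 0], [0.84, -1, 0]], "rot": [[0, 0, -0.264], [0, 0, -0.264], [0, 0, -0.264], [0, 0, -0.264], [0, 0, -0.264], [0, 0, -0.264]], "hand": [0.66, 0.66, 0.66, 0.66, 0.66, 0.66]}}

```text
time_s: 3.23
ee_pos: [542.4, 162.6, 213.6]
ee_rot: [-180.0, -0.0, 87.2]
force: [-0.2, -0.1, -0.8]
gripper_width: 60.1
gripper_force: 0.0
```

```bash
cat >> h.py <<'E'
from scipy.spatial.transform import Rotation as Ro
def wrist():
    s=env.state(); p=viewer.grab_frame("wrist")
    T=np.eye(4); T[:3,:3]=Ro.from_euler("xyz",s["ee_rot"],degrees=True).as_matrix(); T[:3,3]=s["ee_pos"]
    C=T@np.array(p["mount"]); p["R"]=C[:3,:3].T; p["t"]=-C[:3,:3].T@C[:3,3]
    return p
E
python3 - <<'E'
from h import *
s=env.state();print(s["time_s"],s["ee_pos"],s["ee_rot"],s["gripper_width"],s["force"])
p=wrist();save(p,"w1")
import pickle;pickle.dump(p,open("w1.pkl","wb"))
for q,z in [("jig",0),("roller",10),("side_stop",10),("front_stop",10),("board",10),("cake",22),("frame_hinge",72)]:
    print(q,[(np.round(r["position"]).tolist(),np.round(at_z(p,r["position"],z)[:2],1).tolist(),round(r["score"],2)) for r in spotter.landmark_of(p,q)][:3])
cv2.imwrite("pics/w1b.png",cv2.resize(p["pixels"][:,:,::-1],(800,600),interpolation=cv2.INTER_CUBIC))
E
```

```text
3.2333 [542.41039187 162.56892635 213.62215388] [-1.79956570e+02 -3.70168973e-02  8.72194065e+01] 60.13279736271702 [-0.15248732 -0.05339405 -0.81562005]
jig [([255.0, 268.0], [532.9, 2.7], 0.97)]
roller [([292.0, 258.0], [590.3, 23.2], 0.66), ([253.0, 203.0], [535.6, 115.4], 0.31)]
side_stop []
front_stop []
board [([86.0, 140.0], [317.1, 215.7], 0.68), ([253.0, 202.0], [535.0, 115.9], 0.67)]
cake [([252.0, 204.0], [533.5, 118.2], 0.57)]
frame_hinge []
```

View pics/w1b.png

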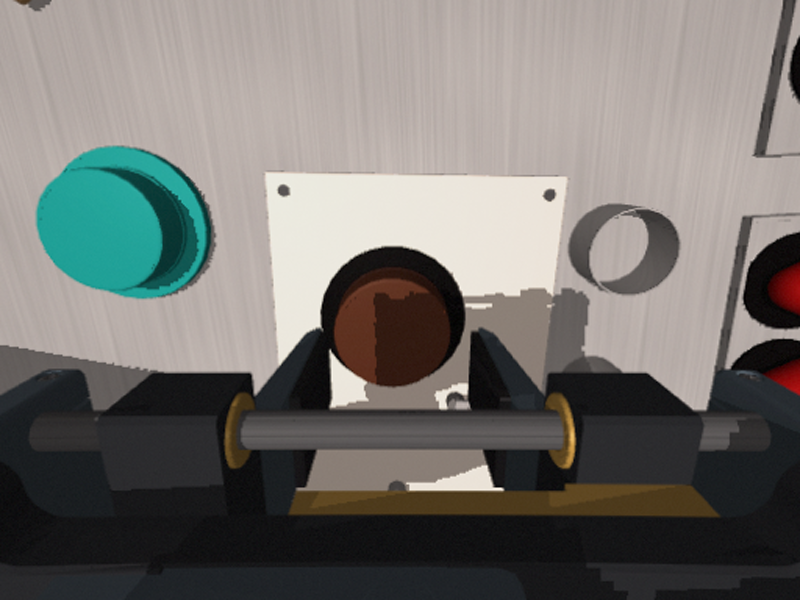

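The wrist view has world +y up. The rear plate corners are at (265,172) and (568,177), and the board outline is centred near (393,312). The gripper hides the nest, so I'll measure the board and jig here and then look at the nest from yaw 177.

Run:
```python
from h import *
import pickle
from scipy.optimize import least_squares
p=pickle.load(open("w1.pkl","rb"));im=p["pixels"].astype(int)
# plate edges: near-white mask
wm=(im.min(2)>200)&(im.max(2)-im.min(2)<35)
g=cv2.cornerSubPix(p["pixels"].mean(2).astype(np.float32),np.array([[[169.6,110.]],[[363.5,113.3]]],np.float32),(6,6),(-1,-1),(3,50,.01))[:,0]
c=[at_z(p,u,10) for u in g];print(g,np.round(c,1),"len",np.linalg.norm(c[0]-c[1]),"(254)")
d=(c[0]-c[1])/np.linalg.norm(c[0]-c[1]);print("yaw jig",np.degrees(np.arctan2(d[1],d[0])))
dark=im.max(2)<60
pts=[]
for a in np.radians(np.arange(-200,21,4)):
    o=np.array([252,197.]);e=np.array([np.cos(a),np.sin(a)])
    for r in np.arange(62,30,-.25):
        u=o+r*e
        if u[1]>208: continue
        if dark[int(round(u[1])),int(round(u[0]))]: pts.append(u);break
pts=np.array(pts)
t=np.linspace(0,2*np.pi,361)
def hull(x,y,R):
    X=np.vstack([np.c_[x+R*np.cos(t),y+R*np.sin(t),0*t+z] for z in(10,22)])
    return cv2.convexHull(proj(p,X).astype(np.float32))
f=lambda q:np.array([cv2.pointPolygonTest(hull(*q),(float(a),float(b)),True) for a,b in pts])
s=least_squares(f,[535,116,65],loss="soft_l1",f_scale=.7,diff_step=1e-3);print(len(pts),s.x,np.abs(s.fun).mean())
```

```text
[[169.44633 109.78041]
 [362.43066 112.46858]] [[433.4 248.7  10. ]
 [684.3 232.8  10. ]] len 251.36716269906546 (254)
yaw jig 176.3732270195811
54 [532.81054927 116.9953128   63.86720458] 0.6840348079834065
```

Request:
{"method": "apply_moves", "body": {"delta_pos": [[0.2, -0.35, 0], [0.48, -0.7, 0], [0.48, -1, 0], [0.48, -1, 0], [0.48, -1, 0], [0.48, -1, 0], [0.48, -1, 0], [0.48, -1, 0], [0.48, -1, 0]], "rot": [[0, 0, 0.08], [0, 0, 0.16], [0, 0, 0.24], [0, 0, 0.32], [0, 0, 0.4], [0, 0, 0.48], [0, 0, 0.56], [0, 0, 0.64], [0, 0, 0.72]], "hand": [0.66, 0.66, 0.66, 0.66, 0.66, 0.66, 0.66, 0.66, 0.66]}}

```text
time_s: 4.38
ee_pos: [599.5, 43.1, 214.0]
ee_rot: [180.0, -0.0, 149.6]
force: [0.2, 0.4, -0.2]
gripper_width: 60.2
gripper_force: 0.0
```

Request:
{"method": "apply_moves", "body": {"delta_pos": [[0, 0, 0], [0, 0, 0], [0, 0, 0], [0, 0, 0], [0, 0, 0], [0, 0, 0]], "rot": [[0, 0, 0.08], [0, 0, 0.16], [0, 0, 0.24], [0, 0, 0.32], [0, 0, 0.327], [0, 0, 0.327]], "hand": [0.66, 0.66, 0.66, 0.66, 0.66, 0.66]}}

```text
time_s: 4.88
ee_pos: [599.5, 43.1, 214.0]
ee_rot: [180.0, 0.0, 177.2]
force: [0.6, -0.4, 0.2]
gripper_width: 60.4
gripper_force: 0.0
```

Run:
```python
from h import *
s=env.state();print(s["time_s"],s["qpos"].round(),s["ee_pos"],s["ee_rot"],s["gripper_width"],s["force"])
p=wrist();save(p,"w2")
import pickle;pickle.dump(p,open("w2.pkl","wb"))
for q,z in [("jig",0),("roller",10),("side_stop",10),("front_stop",10),("board",10),("cake",22),("frame_hinge",72),("frame_handle",300)]:
    print(q,[(np.round(r["position"]).tolist(),np.round(at_z(p,r["position"],z)[:2],1).tolist(),round(r["score"],2)) for r in spotter.landmark_of(p,q)][:3])
cv2.imwrite("pics/w2b.png",cv2.resize(p["pixels"][:,:,::-1],(800,600),interpolation=cv2.INTER_CUBIC))
```

```text
4.8833 [  3.  21.  86.   0.  73. -84.] [599.46449278  43.09289494 214.048407  ] [1.79988593e+02 4.78658093e-05 1.77176911e+02] 60.381906383937455 [ 0.58073254 -0.35812431  0.23402908]
jig [([223.0, 120.0], [529.5, 3.8], 0.89)]
roller [([244.0, 167.0], [593.2, 28.6], 0.6)]
side_stop [([218.0, 33.0], [428.2, 7.2], 0.74)]
front_stop [([139.0, 121.0], [525.8, -105.3], 0.7), ([341.0, 246.0], [721.5, 167.2], 0.64)]
board [([312.0, 120.0], [534.8, 122.0], 0.68)]
cake [([305.0, 117.0], [531.2, 111.0], 0.75)]
frame_hinge [([106.0, 121.0], [522.3, -116.5], 0.65)]
frame_handle []
```

View pics/w2b.png

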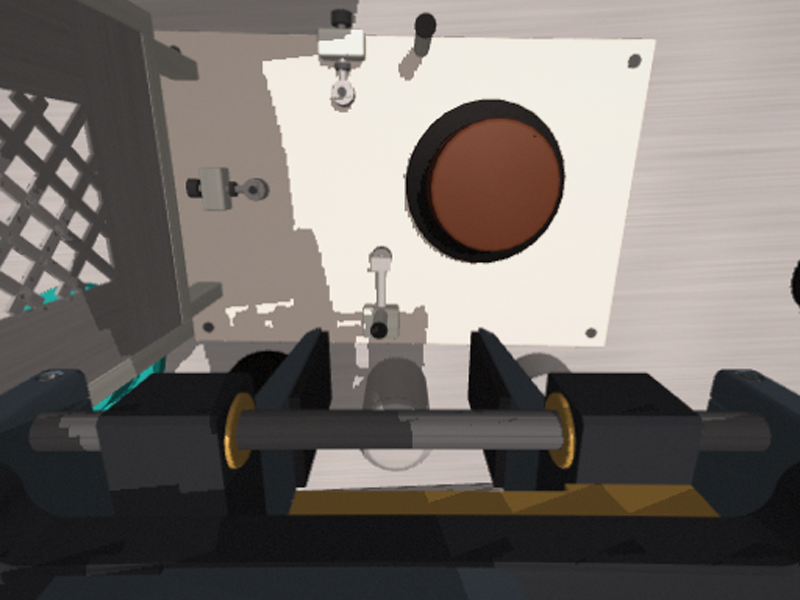

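This view shows the whole nest. The plate corners are at (655,39) and (606,346), and the board is at (485,180). The side-stop bearing is at (343,92), the front-stop bearing at (257,189) and the roller at (380,256). I'll fit all of these.

Run:
```python
from h import *
import pickle
from scipy.optimize import least_squares
p=pickle.load(open("w2.pkl","rb"));im=p["pixels"].astype(int)
g=cv2.cornerSubPix(p["pixels"].mean(2).astype(np.float32),np.array([[[419.2,25.]],[[387.8,221.4]]],np.float32),(5,5),(-1,-1),(3,50,.01))[:,0]
c=[at_z(p,u,10) for u in g];print(g,np.round(c,1),"len",np.linalg.norm(c[0]-c[1]),"(254)")
d=(c[0]-c[1])[:2];d/=np.linalg.norm(d);yaw=np.arctan2(d[1],d[0]);print("yaw",np.degrees(yaw))
n=np.array([-d[1],d[0]]); m=(c[0]+c[1])[:2]/2
O=m-d*(-12)+n*240;print("jig origin",O)
J=lambda X:np.array([(X[:2]-O)@d,(X[:2]-O)@n]).round(1)
for nm,uv,z in [("side brg",(343,92),26),("front brg",(257,189),26),("roller",(380,256),25),("postR",(425,25),75),("side blk",(341,45),28),("front blk",(213,188),28),("postL",(379,329),75)]:
    X=at_z(p,np.array(uv)*.64,z);print(nm,X[:2].round(1),J(X))
dark=im.max(2)<60
pts=[]
for a in np.radians(np.arange(0,360,4)):
    o=np.array([309,116.]);e=np.array([np.cos(a),np.sin(a)])
    for r in np.arange(62,30,-.25):
        u=o+r*e; v=im[int(round(u[1])),int(round(u[0]))]
        if v.max()<70 or v[0]>v[2]*1.6: pts.append(u);break
pts=np.array(pts);t=np.linspace(0,2*np.pi,361)
def hull(x,y,R):
    X=np.vstack([np.c_[x+R*np.cos(t),y+R*np.sin(t),0*t+z] for z in(10,22)]+[np.c_[x+48*np.cos(t),y+48*np.sin(t),0*t+60]])
    return cv2.convexHull(proj(p,X).astype(np.float32))
f=lambda q:np.array([cv2.pointPolygonTest(hull(*q),(float(a),float(b)),True) for a,b in pts])
s=least_squares(f,[535,116,65],loss="soft_l1",f_scale=.7,diff_step=1e-3);print(len(pts),s.x,np.abs(s.fun).mean(),"board jig",J(s.x))
b=p["pixels"][:,:,::-1][20:230,110:310];cv2.imwrite("pics/crop.png",cv2.resize(b,None,fx=2.85,fy=2.85,interpolation=cv2.INTER_CUBIC))
```

```text
[[419.20975  24.8036 ]
 [386.14923 221.21487]] [[432.9 247.4  10. ]
 [685.1 231.2  10. ]] len 252.68114520828888 (254)
yaw 176.33199095428043
jig origin [531.64047709   0.59191612]
side brg [459.1   8.4] [72.9 -3.1]
front brg [526.6 -67.3] [ 0.7 68. ]
roller [586.4  28.3] [-52.9 -31.2]
postR [431.7  68.6] [104.1 -61.5]
side blk [428.4   9.9] [103.7  -2.7]
front blk [ 524.2 -101.5] [  0.9 102.4]
postL [633.5  26.7] [-100.   -32.6]
90 [532.79556988 116.60693367  63.76354168] 0.24373865047241391 board jig [   6.3 -115.9]
```

View pics/crop.png

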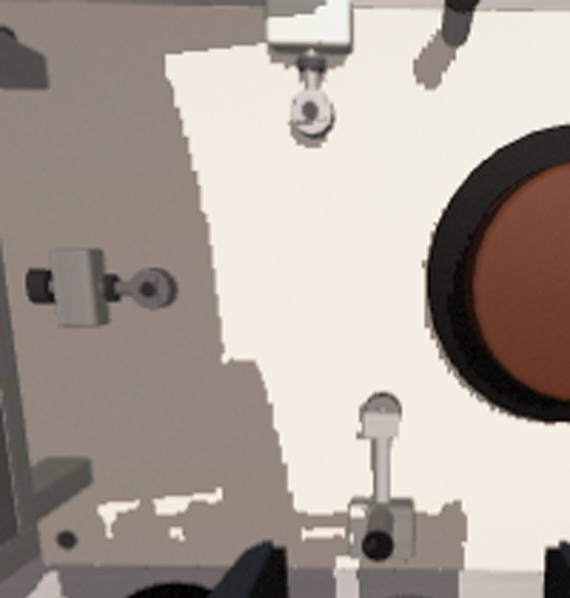

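Request:
{"method": "apply_moves", "body": {"delta_pos": [[-0.25, 0.3, 0], [-0.51, 0.6, 0], [-0.51, 0.9, 0], [-0.51, 1, 0], [-0.51, 1, 0], [-0.51, 1, 0], [-0.51, 1, 0], [-0.51, 1, 0], [-0.51, 1, 0], [-0.51, 1, 0]], "rot": [[0, 0, -0.08], [0, 0, -0.16], [0, 0, -0.24], [0, 0, -0.32], [0, 0, -0.4], [0, 0, -0.48], [0, 0, -0.56], [0, 0, -0.64], [0, 0, -0.72], [0, 0, -0.8]], "hand": [0.66, 0.66, 0.66, 0.66, 0.66, 0.66, 0.66, 0.66, 0.66, 0.66]}}

```text
time_s: 6.17
ee_pos: [538.4, 162.8, 214.0]
ee_rot: [180.0, -0.0, 108.2]
force: [0.5, -0.7, -0.3]
gripper_width: 59.9
gripper_force: 0.0
```

Request:
{"method": "apply_moves", "body": {"delta_pos": [[0, 0.3, -0.3], [0, 0.3, -0.6], [0, 0.3, -0.9], [0, 0.3, -1], [0, 0.3, -1], [0, 0.3, -1]], "rot": [[0, 0, -0.08], [0, 0, -0.16], [0, 0, -0.24], [0, 0, -0.258], [0, 0, -0.258], [0, 0, -0.258]], "hand": [0.66, 0.66, 0.66, 0.66, 0.66, 0.66]}}

```text
time_s: 6.67
ee_pos: [538.5, 198.8, 93.8]
ee_rot: [-180.0, 0.0, 86.4]
force: [0.5, -0.0, 0.5]
gripper_width: 60.2
gripper_force: 0.0
```

Request:
{"method": "apply_moves", "body": {"delta_pos": [[0, 0, -0.2], [0, 0, -0.4], [0, 0, -0.55], [0, 0, -0.65], [0, 0, -0.65]], "rot": [[0, 0, 0], [0, 0, 0], [0, 0, 0], [0, 0, 0], [0, 0, 0]], "hand": [0.66, 0.66, 0.66, 0.66, 0.66]}}

```text
time_s: 7.08
ee_pos: [538.4, 198.5, 15.7]
ee_rot: [-180.0, 0.0, 86.4]
force: [-0.1, -1.5, 0.7]
gripper_width: 60.3
gripper_force: 0.0
```

Run:
```python
from h import *
s=env.state();print(s["time_s"],s["ee_pos"],s["ee_rot"],s["gripper_width"],s["force"])
p=viewer.grab_frame("scene");c=p["pixels"][150:260,200:350,::-1];cv2.imwrite("pics/s1.png",cv2.resize(c,None,fx=5,fy=5,interpolation=cv2.INTER_CUBIC))
```

```text
7.0833 [538.41834429 198.52504126  15.65104274] [-1.79962027e+02  1.81959816e-02  8.63808382e+01] 60.2761846000634 [-0.10436002 -1.50393622  0.65138077]
```

View pics/s1.png

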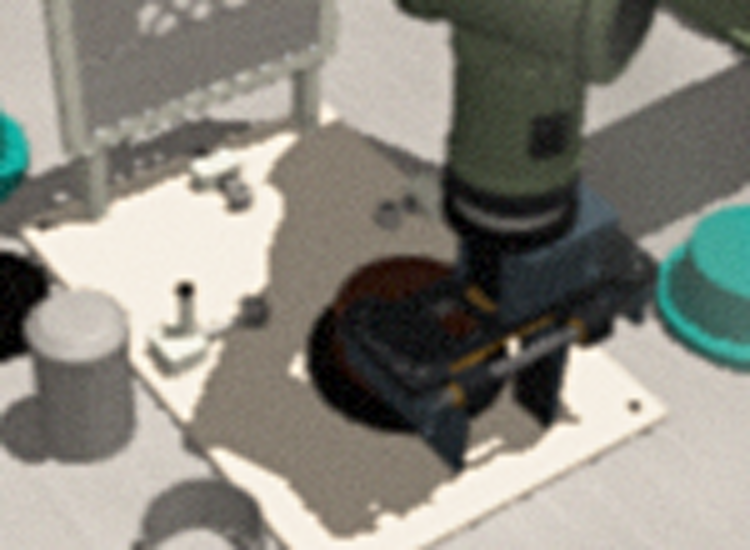

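Fingers sit behind the board at a height of 15.7 mm, clear of the cake. Creeping forward to make contact.

Request:
{"method": "apply_moves", "body": {"delta_pos": [[-0.0005, -0.01, 0], [-0.001, -0.018, 0], [-0.0015, -0.026, 0], [-0.002, -0.034, 0], [-0.0027, -0.042, 0], [-0.003, -0.05, 0], [-0.0037, -0.058, 0], [-0.0042, -0.066, 0], [-0.0047, -0.074, 0], [-0.005, -0.082, 0]], "rot": [[0, 0, 0], [0, 0, 0], [0, 0, 0], [0, 0, 0], [0, 0, 0], [0, 0, 0], [0, 0, 0], [0, 0, 0], [0, 0, 0], [0, 0, 0]], "hand": [0.66, 0.66, 0.66, 0.66, 0.66, 0.66, 0.66, 0.66, 0.66, 0.66]}}

```text
time_s: 7.97
ee_pos: [537.9, 189.3, 16.0]
ee_rot: [180.0, -0.1, 86.3]
force: [0.6, 2.8, -0.7]
gripper_width: 60.2
gripper_force: 1.2
```

Request:
{"method": "apply_moves", "body": {"delta_pos": [[-0.0005, -0.008, 0], [-0.001, -0.016, 0], [-0.0015, -0.024, 0], [-0.002, -0.032, 0], [-0.0025, -0.04, 0], [-0.003, -0.048, 0]], "rot": [[0, 0, 0], [0, 0, 0], [0, 0, 0], [0, 0, 0], [0, 0, 0], [0, 0, 0]], "hand": [0.66, 0.66, 0.66, 0.66, 0.66, 0.66]}}

```text
time_s: 8.47
ee_pos: [537.5, 183.2, 16.0]
ee_rot: [180.0, -0.0, 86.4]
force: [-0.2, 4.1, -0.8]
gripper_width: 60.2
gripper_force: 1.4
```

Request:
{"method": "apply_moves", "body": {"delta_pos": [[0.0015, -0.012, 0], [0.004, -0.032, 0], [0.0075, -0.058, 0], [0.0115, -0.088, 0], [0.0155, -0.12, 0], [0.02, -0.155, 0], [0.025, -0.192, 0], [0.03, -0.23, 0], [0.0345, -0.266, 0], [0.039, -0.298, 0]], "rot": [[0, 0, 0], [0, 0, 0], [0, 0, 0], [0, 0, 0], [0, 0, 0], [0, 0, 0], [0, 0, 0], [0, 0, 0], [0, 0, 0], [0, 0, 0]], "hand": [0.66, 0.66, 0.66, 0.66, 0.66, 0.66, 0.66, 0.66, 0.66, 0.66]}}

```text
time_s: 9.3
ee_pos: [541.4, 147.3, 15.9]
ee_rot: [-179.9, -0.1, 86.3]
force: [-3.6, 6.9, 0.9]
gripper_width: 60.5
gripper_force: 3.6
```

Run:
```python
from h import *
s=env.state();print(s["time_s"],s["ee_pos"],s["ee_rot"],s["gripper_width"],s["force"])
p=wrist();save(p,"w3")
p=viewer.grab_frame("top");save(p,"t3")
for q,z in [("board",10),("cake",22),("cake",22)]:
    print(q,[(np.round(at_z(p,r["position"],z)[:2],1).tolist(),round(r["score"],2)) for r in spotter.landmark_of(p,q)][:3])
```

```text
9.3 [541.43250911 147.30737444  15.88260472] [-1.79902170e+02 -5.53829270e-02  8.62655805e+01] 60.47920054592127 [-3.59373703  6.87809622  0.92785986]
board [([652.8, -254.6], 0.79), ([537.4, 72.2], 0.55)]
cake [([678.0, -249.7], 0.79), ([547.0, 79.8], 0.58), ([626.3, 428.0], 0.53)]
cake [([678.0, -249.7], 0.79), ([547.0, 79.8], 0.58), ([626.3, 428.0], 0.53)]
```

Request:
{"method": "apply_moves", "body": {"delta_pos": [[-0.0006, -0.01, 0], [-0.0013, -0.02, 0], [-0.002, -0.03, 0], [-0.0026, -0.04, 0], [-0.0032, -0.05, 0], [-0.0038, -0.06, 0], [-0.0045, -0.07, 0], [-0.005, -0.08, 0]], "rot": [[0, 0, 0], [0, 0, 0], [0, 0, 0], [0, 0, 0], [0, 0, 0], [0, 0, 0], [0, 0, 0], [0, 0, 0]], "hand": [0.66, 0.66, 0.66, 0.66, 0.66, 0.66, 0.66, 0.66]}}

```text
time_s: 10.22
ee_pos: [540.9, 138.4, 15.9]
ee_rot: [-179.9, -0.1, 86.3]
force: [-2.6, 6.6, 1.0]
gripper_width: 60.2
gripper_force: 3.3
```

Request:
{"method": "apply_moves", "body": {"delta_pos": [[-0.0006, -0.01, 0], [-0.0013, -0.02, 0], [-0.002, -0.032, 0], [-0.0028, -0.044, 0], [-0.0036, -0.056, 0], [-0.0043, -0.068, 0], [-0.005, -0.08, 0], [-0.006, -0.092, 0], [-0.0066, -0.104, 0], [-0.0074, -0.116, 0]], "rot": [[0, 0, 0], [0, 0, 0], [0, 0, 0], [0, 0, 0], [0, 0, 0], [0, 0, 0], [0, 0, 0], [0, 0, 0], [0, 0, 0], [0, 0, 0]], "hand": [0.66, 0.66, 0.66, 0.66, 0.66, 0.66, 0.66, 0.66, 0.66, 0.66]}}

```text
time_s: 11.05
ee_pos: [539.6, 124.2, 15.8]
ee_rot: [-179.9, -0.0, 86.3]
force: [-2.7, 6.3, 1.3]
gripper_width: 60.2
gripper_force: 3.2
```

Request:
{"method": "apply_moves", "body": {"delta_pos": [[-0.0006, -0.01, 0], [-0.0013, -0.02, 0], [-0.002, -0.032, 0], [-0.0028, -0.044, 0], [-0.0036, -0.056, 0], [-0.0043, -0.068, 0], [-0.005, -0.08, 0], [-0.006, -0.092, 0], [-0.0066, -0.104, 0], [-0.0074, -0.116, 0]], "rot": [[0, 0, 0], [0, 0, 0], [0, 0, 0], [0, 0, 0], [0, 0, 0], [0, 0, 0], [0, 0, 0], [0, 0, 0], [0, 0, 0], [0, 0, 0]], "hand": [0.66, 0.66, 0.66, 0.66, 0.66, 0.66, 0.66, 0.66, 0.66, 0.66]}}

```text
time_s: 11.88
ee_pos: [538.8, 110.0, 15.8]
ee_rot: [-179.9, -0.0, 86.3]
force: [-3.4, 4.7, 2.0]
gripper_width: 60.1
gripper_force: 2.6
```

Request:
{"method": "apply_moves", "body": {"delta_pos": [[-0.0006, -0.008, 0], [-0.001, -0.016, 0], [-0.0015, -0.024, 0], [-0.002, -0.032, 0], [-0.0025, -0.04, 0], [-0.003, -0.048, 0]], "rot": [[0, 0, 0], [0, 0, 0], [0, 0, 0], [0, 0, 0], [0, 0, 0], [0, 0, 0]], "hand": [0.66, 0.66, 0.66, 0.66, 0.66, 0.66]}}

```text
time_s: 12.38
ee_pos: [538.8, 104.3, 15.9]
ee_rot: [-179.9, -0.0, 86.3]
force: [-2.3, 4.3, 1.4]
gripper_width: 60.3
gripper_force: 2.9
```

Run:
```python
from h import *
s=env.state();print(s["time_s"],s["ee_pos"],s["gripper_width"],s["force"])
p=viewer.grab_frame("scene");c=p["pixels"][150:260,200:350,::-1];cv2.imwrite("pics/s2.png",cv2.resize(c,None,fx=5,fy=5,interpolation=cv2.INTER_CUBIC))
```

```text
12.3833 [538.83019337 104.2646008   15.88384263] 60.28639198995641 [-2.34165481  4.33251164  1.38979304]
```

View pics/s2.png

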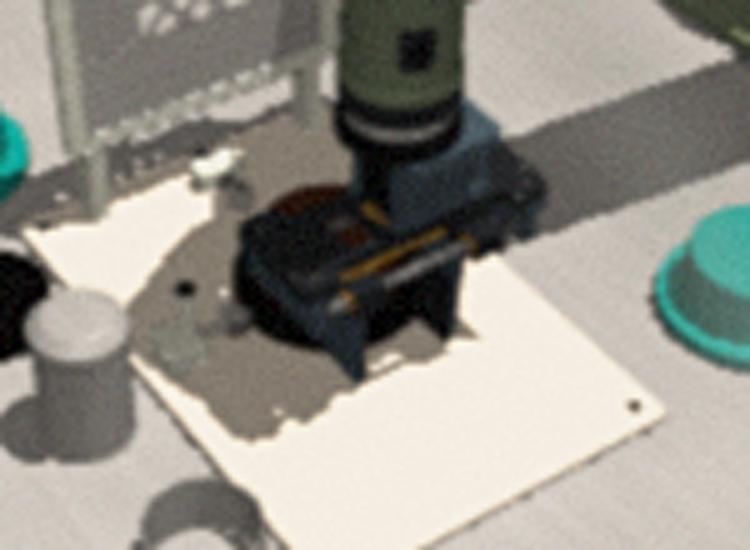

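The board is moving beneath the gripper and has reached the roller; nothing is in the way.

Request:
{"method": "apply_moves", "body": {"delta_pos": [[-0.0006, -0.01, 0], [-0.0013, -0.02, 0], [-0.002, -0.03, 0], [-0.0026, -0.04, 0], [-0.0032, -0.05, 0], [-0.0038, -0.06, 0], [-0.0045, -0.07, 0], [-0.005, -0.08, 0], [-0.0057, -0.09, 0], [-0.0063, -0.1, 0]], "rot": [[0, 0, 0], [0, 0, 0], [0, 0, 0], [0, 0, 0], [0, 0, 0], [0, 0, 0], [0, 0, 0], [0, 0, 0], [0, 0, 0], [0, 0, 0]], "hand": [0.66, 0.66, 0.66, 0.66, 0.66, 0.66, 0.66, 0.66, 0.66, 0.66]}}

```text
time_s: 13.27
ee_pos: [538.6, 92.0, 16.0]
ee_rot: [180.0, 0.0, 86.4]
force: [-1.1, 3.5, -0.5]
gripper_width: 60.3
gripper_force: 2.0
```

Request:
{"method": "apply_moves", "body": {"delta_pos": [[-0.0004, -0.006, 0], [-0.0008, -0.012, 0], [-0.0012, -0.018, 0], [-0.0016, -0.024, 0], [-0.002, -0.03, 0], [-0.0024, -0.036, 0], [-0.0028, -0.042, 0]], "rot": [[0, 0, 0], [0, 0, 0], [0, 0, 0], [0, 0, 0], [0, 0, 0], [0, 0, 0], [0, 0, 0]], "hand": [0.66, 0.66, 0.66, 0.66, 0.66, 0.66, 0.66]}}

```text
time_s: 13.85
ee_pos: [538.2, 87.0, 16.0]
ee_rot: [-180.0, 0.0, 86.4]
force: [-0.8, 4.6, 0.6]
gripper_width: 60.0
gripper_force: 1.9
```

Run:
```python
from h import *
s=env.state();print(s["time_s"],s["ee_pos"],s["gripper_width"],s["force"])
```

```text
13.85 [538.23622646  87.00642885  15.9649585 ] 60.03529212036338 [-0.772255    4.56671362  0.60569332]
```

Request:
{"method": "apply_moves", "body": {"delta_pos": [[-0.0003, -0.004, 0], [-0.0006, -0.008, 0], [-0.0008, -0.012, 0], [-0.001, -0.016, 0]], "rot": [[0, 0, 0], [0, 0, 0], [0, 0, 0], [0, 0, 0]], "hand": [0.66, 0.66, 0.66, 0.66]}}

```text
time_s: 14.18
ee_pos: [538.2, 85.1, 16.0]
ee_rot: [180.0, 0.0, 86.4]
force: [-1.2, 3.8, -0.6]
gripper_width: 60.6
gripper_force: 1.7
```

Request:
{"method": "apply_moves", "body": {"delta_pos": [[-0.0002, -0.003, 0], [-0.0004, -0.006, 0], [-0.0005, -0.009, 0]], "rot": [[0, 0, 0], [0, 0, 0], [0, 0, 0]], "hand": [0.66, 0.66, 0.66]}}

```text
time_s: 14.43
ee_pos: [538.1, 84.0, 16.0]
ee_rot: [180.0, 0.0, 86.4]
force: [-1.3, 3.4, 1.0]
gripper_width: 59.9
gripper_force: 1.6
```

Request:
{"method": "apply_moves", "body": {"delta_pos": [[-0.0002, -0.003, 0], [-0.0004, -0.006, 0], [-0.0005, -0.008, 0]], "rot": [[0, 0, 0], [0, 0, 0], [0, 0, 0]], "hand": [0.66, 0.66, 0.66]}}

```text
time_s: 14.68
ee_pos: [538.1, 83.1, 16.0]
ee_rot: [180.0, 0.0, 86.4]
force: [-1.2, 2.2, -0.2]
gripper_width: 60.2
gripper_force: 1.5
```

Request:
{"method": "apply_moves", "body": {"delta_pos": [[-0.0002, -0.003, 0], [-0.0003, -0.006, 0]], "rot": [[0, 0, 0], [0, 0, 0]], "hand": [0.66, 0.66]}}

```text
time_s: 14.85
ee_pos: [538.1, 82.4, 16.0]
ee_rot: [180.0, 0.0, 86.4]
force: [-1.9, 2.7, 0.7]
gripper_width: 60.0
gripper_force: 1.5
```

Request:
{"method": "apply_moves", "body": {"delta_pos": [[-0.0002, -0.003, 0], [-0.0003, -0.006, 0]], "rot": [[0, 0, 0], [0, 0, 0]], "hand": [0.66, 0.66]}}

```text
time_s: 15.02
ee_pos: [538.1, 81.6, 16.0]
ee_rot: [180.0, 0.0, 86.4]
force: [-0.4, 2.4, -0.2]
gripper_width: 60.5
gripper_force: 1.4
```

Request:
{"method": "apply_moves", "body": {"delta_pos": [[-0.0002, -0.003, 0], [-0.0003, -0.006, 0]], "rot": [[0, 0, 0], [0, 0, 0]], "hand": [0.66, 0.66]}}

```text
time_s: 15.18
ee_pos: [538.1, 80.9, 16.0]
ee_rot: [180.0, 0.0, 86.4]
force: [0.2, 2.4, -0.7]
gripper_width: 60.1
gripper_force: 1.3
```

Request:
{"method": "apply_moves", "body": {"delta_pos": [[-0.0002, -0.003, 0], [-0.0003, -0.006, 0]], "rot": [[0, 0, 0], [0, 0, 0]], "hand": [0.66, 0.66]}}

```text
time_s: 15.35
ee_pos: [538.0, 80.2, 16.0]
ee_rot: [180.0, 0.0, 86.4]
force: [-0.1, 2.3, -0.6]
gripper_width: 60.3
gripper_force: 1.3
```

Request:
{"method": "apply_moves", "body": {"delta_pos": [[-0.0002, -0.003, 0], [-0.0003, -0.006, 0]], "rot": [[0, 0, 0], [0, 0, 0]], "hand": [0.66, 0.66]}}

```text
time_s: 15.52
ee_pos: [537.9, 79.5, 16.0]
ee_rot: [180.0, 0.0, 86.4]
force: [-0.5, 3.6, 0.4]
gripper_width: 60.4
gripper_force: 1.2
```

Request:
{"method": "apply_moves", "body": {"delta_pos": [[-0.0002, -0.003, 0], [-0.0003, -0.006, 0]], "rot": [[0, 0, 0], [0, 0, 0]], "hand": [0.66, 0.66]}}

```text
time_s: 15.68
ee_pos: [537.9, 78.8, 16.0]
ee_rot: [180.0, 0.0, 86.4]
force: [-0.2, 2.3, -0.0]
gripper_width: 60.5
gripper_force: 1.2
```

Request:
{"method": "apply_moves", "body": {"delta_pos": [[-0.0002, -0.003, 0], [-0.0003, -0.006, 0]], "rot": [[0, 0, 0], [0, 0, 0]], "hand": [0.66, 0.66]}}

```text
time_s: 15.85
ee_pos: [537.9, 78.1, 16.0]
ee_rot: [180.0, 0.0, 86.4]
force: [0.1, 2.4, -0.2]
gripper_width: 60.3
gripper_force: 1.2
```

Request:
{"method": "apply_moves", "body": {"delta_pos": [[-0.0002, -0.003, 0], [-0.0003, -0.006, 0]], "rot": [[0, 0, 0], [0, 0, 0]], "hand": [0.66, 0.66]}}

```text
time_s: 16.02
ee_pos: [537.9, 77.4, 16.0]
ee_rot: [180.0, 0.0, 86.4]
force: [0.6, 2.2, -0.4]
gripper_width: 60.3
gripper_force: 1.1
```

Request:
{"method": "apply_moves", "body": {"delta_pos": [[-0.0002, -0.003, 0], [-0.0003, -0.006, 0]], "rot": [[0, 0, 0], [0, 0, 0]], "hand": [0.66, 0.66]}}

```text
time_s: 16.18
ee_pos: [537.8, 76.6, 16.0]
ee_rot: [180.0, 0.0, 86.4]
force: [-0.0, 2.2, -0.4]
gripper_width: 59.9
gripper_force: 1.1
```

Request:
{"method": "apply_moves", "body": {"delta_pos": [[-0.0002, -0.003, 0], [-0.0003, -0.006, 0]], "rot": [[0, 0, 0], [0, 0, 0]], "hand": [0.66, 0.66]}}

```text
time_s: 16.35
ee_pos: [537.7, 75.9, 16.0]
ee_rot: [180.0, 0.0, 86.4]
force: [-0.0, 2.7, -1.6]
gripper_width: 60.1
gripper_force: 1.1
```

Run:
```python
from h import *
s=env.state();print(s["time_s"],s["ee_pos"],s["gripper_force"],s["force"],s["effort"])
p=viewer.grab_frame("scene");c=p["pixels"][160:230,195:295,::-1];cv2.imwrite("pics/s3.png",cv2.resize(c,None,fx=8,fy=8,interpolation=cv2.INTER_CUBIC))
```

```text
16.35 [537.74921468  75.89739295  16.00170681] 1.091360313585028 [-0.0393016   2.67405826 -1.64175694] [-1.12011887e+00 -4.24801469e+01 -1.61876643e+01 -4.51480849e-01
  1.30060078e-01 -2.60657707e-04]
```

View pics/s3.png

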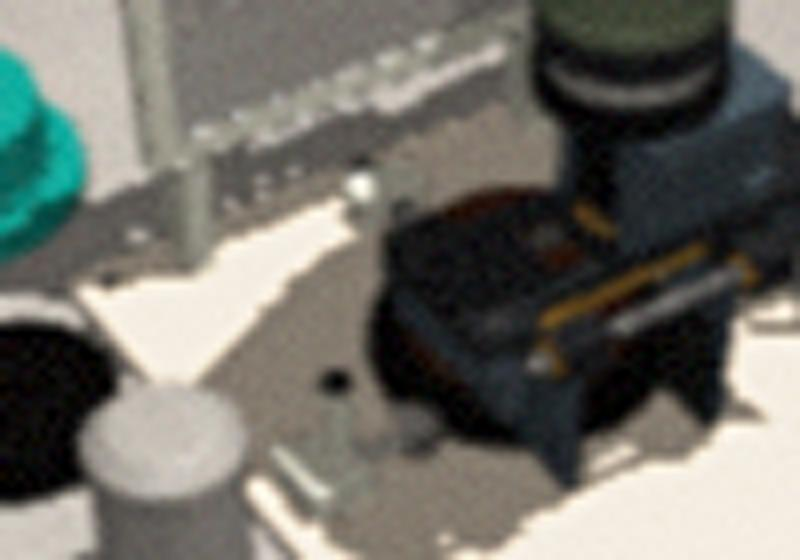

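The board's edge at (395,250) is nearly at the front bearing at (400,210). I'll keep creeping.

Request:
{"method": "apply_moves", "body": {"delta_pos": [[-0.0002, -0.003, 0], [-0.0003, -0.006, 0]], "rot": [[0, 0, 0], [0, 0, 0]], "hand": [0.66, 0.66]}}

```text
time_s: 16.57
ee_pos: [537.7, 75.2, 16.0]
ee_rot: [180.0, 0.0, 86.4]
force: [-0.7, 1.7, -0.1]
gripper_width: 60.3
gripper_force: 1.1
```

Request:
{"method": "apply_moves", "body": {"delta_pos": [[-0.0002, -0.003, 0], [-0.0003, -0.006, 0]], "rot": [[0, 0, 0], [0, 0, 0]], "hand": [0.66, 0.66]}}

```text
time_s: 16.73
ee_pos: [537.7, 74.7, 16.0]
ee_rot: [180.0, -0.0, 86.3]
force: [0.4, 3.4, 0.4]
gripper_width: 60.2
gripper_force: 1.7
```

Request:
{"method": "apply_moves", "body": {"delta_pos": [[-0.0001, -0.001, 0], [-0.0001, -0.002, 0]], "rot": [[0, 0, 0], [0, 0, 0]], "hand": [0.66, 0.66]}}

```text
time_s: 16.9
ee_pos: [537.7, 74.6, 16.0]
ee_rot: [180.0, -0.0, 86.3]
force: [0.0, 3.3, -0.1]
gripper_width: 60.2
gripper_force: 2.0
```

Request:
{"method": "apply_moves", "body": {"delta_pos": [[-0.0001, -0.002, 0], [-0.0002, -0.004, 0], [-0.0002, -0.004, 0]], "rot": [[0, 0, 0], [0, 0, 0], [0, 0, 0]], "hand": [0.66, 0.66, 0.66]}}

```text
time_s: 17.15
ee_pos: [537.7, 74.4, 16.0]
ee_rot: [180.0, -0.1, 86.3]
force: [0.4, 5.6, -0.4]
gripper_width: 60.3
gripper_force: 2.6
```

Request:
{"method": "apply_moves", "body": {"delta_pos": [[-0.0001, -0.002, 0], [-0.0001, -0.003, 0], [-0.0001, -0.003, 0], [-0.0001, -0.003, 0], [-0.0001, -0.003, 0]], "rot": [[0, 0, 0], [0, 0, 0], [0, 0, 0], [0, 0, 0], [0, 0, 0]], "hand": [0.66, 0.66, 0.66, 0.66, 0.66]}}

```text
time_s: 17.57
ee_pos: [537.7, 74.3, 16.0]
ee_rot: [180.0, -0.1, 86.3]
force: [0.0, 5.8, -0.6]
gripper_width: 60.4
gripper_force: 2.9
```

Firm contact on the front stop at about 6 N, with no side load on the tool, so the side stop is carrying the roller's force. Backing straight off, then up.

Request:
{"method": "apply_moves", "body": {"delta_pos": [[0.0001, 0.003, 0], [0.0005, 0.008, 0], [0.001, 0.016, 0], [0.0026, 0.04, 0], [0.005, 0.08, 0], [0.01, 0.16, 0], [0.018, 0.28, 0], [0.018, 0.28, 0]], "rot": [[0, 0, 0], [0, 0, 0], [0, 0, 0], [0, 0, 0], [0, 0, 0], [0, 0, 0], [0, 0, 0], [0, 0, 0]], "hand": [0.66, 0.66, 0.66, 0.66, 0.66, 0.66, 0.66, 0.66]}}

```text
time_s: 18.23
ee_pos: [540.2, 109.0, 16.0]
ee_rot: [180.0, -0.0, 86.5]
force: [0.6, -0.1, 0.7]
gripper_width: 60.2
gripper_force: 0.0
```

Request:
{"method": "apply_moves", "body": {"delta_pos": [[0, 0, 0.3], [0, 0, 0.6], [0, 0, 0.9], [0, 0, 1], [0, 0, 1]], "rot": [[0, 0, 0.08], [0, 0, 0.16], [0, 0, 0.24], [0, 0, 0.32], [0, 0, 0.4]], "hand": [0.66, 0.66, 0.66, 0.66, 0.66]}}

```text
time_s: 18.65
ee_pos: [542.2, 107.4, 140.3]
ee_rot: [179.5, 0.2, 121.1]
force: [0.1, -0.6, 0.4]
gripper_width: 60.2
gripper_force: 0.0
```

Request:
{"method": "apply_moves", "body": {"delta_pos": [[0.1, 0, 0.3], [0.2, 0, 0.6], [0.3, 0, 0.9], [0.4, 0, 1], [0.5, 0, 1], [0.5, 0, 1], [0.5, 0, 1], [0.5, 0, 1], [0.5, 0, 1]], "rot": [[0, 0, 0.08], [0, 0, 0.16], [0, 0, 0.24], [0, 0, 0.32], [0, 0, 0.4], [0, 0, 0.48], [0, 0, 0.56], [0, 0, 0.646], [0, 0, 0.646]], "hand": [0.66, 0.66, 0.66, 0.66, 0.66, 0.66, 0.66, 0.66, 0.66]}}

```text
time_s: 19.4
ee_pos: [599.6, 106.8, 255.7]
ee_rot: [-180.0, -0.0, 176.4]
force: [-0.3, 0.3, 0.1]
gripper_width: 60.3
gripper_force: 0.0
```

Run:
```python
from h import *
import pickle
from scipy.optimize import least_squares
s=env.state();print(s["time_s"],s["qpos"].round(),s["ee_pos"],s["ee_rot"],s["force"])
p=wrist();save(p,"w4");pickle.dump(p,open("w4.pkl","wb"))
q=[r for r in spotter.landmark_of(p,"frame_handle")];print(q)
ts=[]
for n in("top","scene"):
    c=viewer.grab_frame(n);ts.append(c);save(c,n+"4");pickle.dump(c,open(n+"4.pkl","wb"))
    print(n,[(np.round(r["position"],1).tolist(),round(r["score"],2)) for r in spotter.landmark_of(c,"frame_handle")],[(r["box"],round(r["score"],2)) for r in spotter.trace(c,"frame_handle")][:2])
b=p["pixels"][:,:,::-1];cv2.imwrite("pics/w4b.png",cv2.resize(b,(800,600),interpolation=cv2.INTER_CUBIC))
```

```text
19.4 [  9.  20.  81.  -0.  79. -77.] [599.56120858 106.76543848 255.71952007] [-1.79964135e+02 -3.32728783e-02  1.76391302e+02] [-0.25279403  0.27406933  0.1330952 ]
[]
top [] [([288.4, 190.8, 22.8, 82.3], 0.94), ([110.1, 244.4, 49.8, 67.8], 0.21)]
scene [([234.0, 109.0], 0.87)] [([234.8, 146.2, 61.0, 77.9], 0.84), ([260.4, 196.2, 29.7, 26.0], 0.23)]
```

View pics/w4b.png

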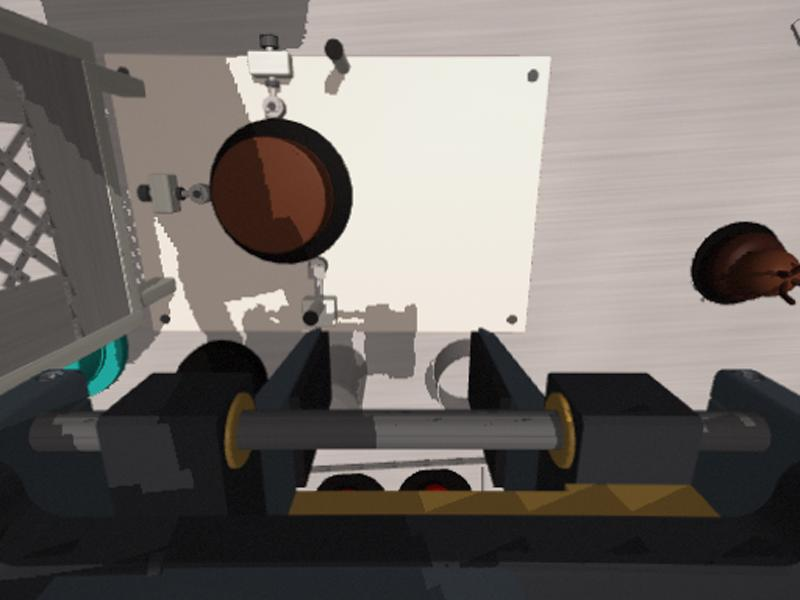

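The board sits home: it touches the side bearing at (273,105), the front bearing at (200,193) and the roller at (318,265). Next is the frame's angle, and from it the handle position.

Run:
```python
from h import *
import pickle
yaw=np.radians(176.35);d=np.array([np.cos(yaw),np.sin(yaw),0]);n=np.array([-d[1],d[0],0]);O=np.array([531.6,1.2,0])
H=O+118*n+[0,0,72]
def hp(th,x=0): return H+d*x+233*(-np.cos(th)*n+np.sin(th)*np.array([0,0,1]))
c=pickle.load(open("scene4.pkl","rb"));t=pickle.load(open("top4.pkl","rb"))
for th in np.arange(1.5,2.0,.05):
    print(round(th,2),hp(th).round(1),proj(c,hp(th)).round(1)[0],proj(t,hp(th)).round(1)[0],"bar ends",proj(c,[hp(th,-50),hp(th,50)]).round(1).tolist(),proj(t,[hp(th,-50),hp(th,50)]).round(1).tolist())
a=c["pixels"][90:190,190:285,::-1];b=t["pixels"][140:240,255:330,::-1]
cv2.imwrite("pics/h.png",np.hstack([cv2.resize(a,None,fx=4.6,fy=4.6,interpolation=cv2.INTER_CUBIC),cv2.resize(b,None,fx=4.6,fy=4.6,interpolation=cv2.INTER_CUBIC)]))
```

```text
1.5 [ 525.1 -100.1  304.4] [240.3 111.4] [286.2 183.8] bar ends [[226.0, 116.0], [254.1, 106.9]] [[287.5, 166.2], [285.0, 201.7]]
1.55 [ 524.4 -111.7  304.9] [238.3 109.7] [290.5 184.1] bar ends [[224.0, 114.2], [252.0, 105.3]] [[291.7, 166.5], [289.3, 202.0]]
1.6 [ 523.7 -123.4  304.9] [236.3 108.2] [294.7 184.5] bar ends [[222.1, 112.7], [250.0, 103.8]] [[295.9, 166.8], [293.6, 202.4]]
1.65 [ 522.9 -135.   304.3] [234.4 106.9] [299.  184.9] bar ends [[220.2, 111.3], [248.0, 102.6]] [[300.1, 167.2], [297.8, 202.8]]
1.7 [ 522.2 -146.5  303.1] [232.5 105.7] [303.1 185.3] bar ends [[218.4, 110.1], [246.1, 101.5]] [[304.2, 167.7], [302.0, 203.2]]
1.75 [ 521.4 -158.   301.3] [230.6 104.8] [307.2 185.8] bar ends [[216.6, 109.2], [244.2, 100.6]] [[308.3, 168.2], [306.2, 203.7]]
1.8 [ 520.7 -169.4  298.9] [228.8 104.1] [311.3 186.3] bar ends [[214.9, 108.4], [242.3, 99.9]] [[312.3, 168.8], [310.2, 204.2]]
1.85 [ 520.  -180.6  296. ] [227.1 103.5] [315.2 186.9] bar ends [[213.3, 107.8], [240.5, 99.4]] [[316.2, 169.4], [314.2, 204.7]]
1.9 [ 519.3 -191.7  292.5] [225.4 103.2] [319.  187.5] bar ends [[211.7, 107.4], [238.8, 99.1]] [[320.0, 170.0], [318.0, 205.3]]
1.95 [ 518.6 -202.6  288.4] [223.8 103. ] [322.7 188.1] bar ends [[210.1, 107.2], [237.1, 98.9]] [[323.6, 170.7], [321.8, 205.9]]
```

View pics/h.png

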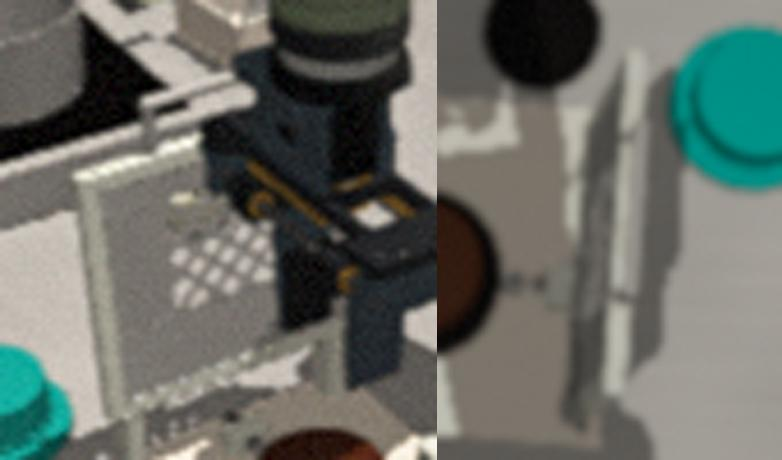

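The frame stands at about 1.61 rad, which puts the handle near (523.6, −127, 305).

Request:
{"method": "apply_moves", "body": {"delta_pos": [[-0.1, 0, 0.3], [-0.3, 0, 0.6], [-0.5, -0.1, 0.9], [-0.63, -0.3, 0.92], [-0.63, -0.6, 0.92], [-0.63, -0.9, 0.92], [-0.63, -1, 0.92], [-0.63, -1, 0.92]], "rot": [[0, 0, 0], [0, 0, 0], [0, 0, 0], [0, 0, 0], [0, 0, 0], [0, 0, 0], [0, 0, 0], [0, 0, 0]], "hand": [0.66, 0.66, 0.66, 0.66, 0.66, 0.66, 0.66, 0.66]}}

```text
time_s: 20.47
ee_pos: [523.9, -15.3, 366.6]
ee_rot: [-180.0, 0.0, 176.0]
force: [0.8, 0.1, 0.8]
gripper_width: 60.5
gripper_force: 0.0
```

Request:
{"method": "apply_moves", "body": {"delta_pos": [[0, -0.3, 0], [0, -0.6, 0], [0, -0.85, 0], [0, -0.95, 0], [0, -0.95, 0], [0, -0.95, 0]], "rot": [[0, 0, 0], [0, 0, 0], [0, 0, 0], [0, 0, 0], [0, 0, 0], [0, 0, 0]], "hand": [0.66, 0.66, 0.66, 0.66, 0.66, 0.66]}}

```text
time_s: 20.97
ee_pos: [524.4, -125.9, 366.1]
ee_rot: [179.9, -0.0, 176.2]
force: [-0.6, 1.6, 0.4]
gripper_width: 60.0
gripper_force: 0.0
```

Run:
```python
from h import *
s=env.state();print(s["time_s"],s["qpos"].round(),s["ee_pos"],s["ee_rot"],s["force"])
p=wrist();save(p,"w5")
c=viewer.grab_frame("scene")
print([(np.round(r["position"],1).tolist(),round(r["score"],2)) for r in spotter.landmark_of(p,"frame_handle")],[(np.round(r["position"],1).tolist(),round(r["score"],2)) for r in spotter.landmark_of(c,"frame_handle")])
print([proj(p,[523.6+a,y,305]).round().tolist() for y in(-115,-127,-140) for a in(-45,0,45)])
a=c["pixels"][60:190,190:285,::-1];b=p["pixels"][:,:,::-1]
cv2.imwrite("pics/h5.png",np.hstack([cv2.resize(a,(320,438),interpolation=cv2.INTER_CUBIC),cv2.resize(b,(480,360)),][::1]) if 0 else np.hstack([cv2.resize(a,(300,410),interpolation=cv2.INTER_CUBIC),cv2.resize(b,(500,410))]))
```

```text
20.9667 [ -15.   12.   77.    0.   91. -101.] [ 524.3955622  -125.87681444  366.07948778] [ 1.79896644e+02 -2.88497431e-02  1.76240846e+02] [-0.63314742  1.56196263  0.39658158]
[([251.7, 203.8], 0.76)] [([238.0, 107.9], 0.86)]
[[[264.0, 153.0]], [[267.0, 203.0]], [[269.0, 249.0]], [[249.0, 154.0]], [[253.0, 204.0]], [[256.0, 250.0]], [[234.0, 155.0]], [[239.0, 205.0]], [[243.0, 250.0]]]
```

View pics/h5.png

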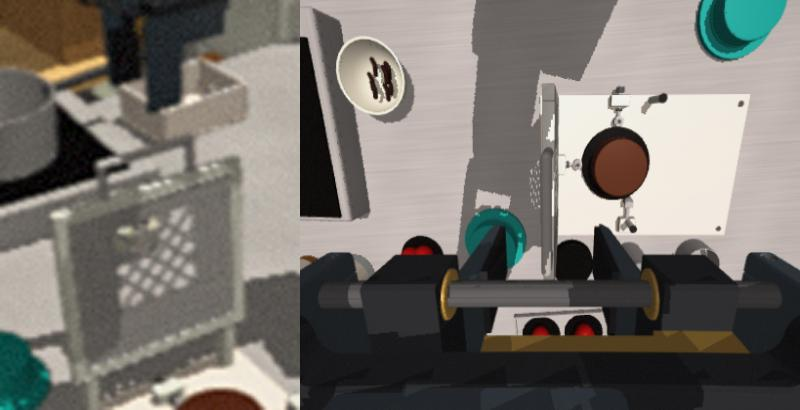

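The wrist picture puts the handle at (252,204), midway between the fingers, which matches y ≈ −128. That makes 11 pictures viewed, one over the limit of ten, so I will view no more. Descending and gripping lightly.

Request:
{"method": "apply_moves", "body": {"delta_pos": [[0, -0.01, -0.2], [0, -0.01, -0.4], [0, -0.01, -0.55], [0, -0.01, -0.66], [0, -0.01, -0.66]], "rot": [[0, 0, 0], [0, 0, 0], [0, 0, 0], [0, 0, 0], [0, 0, 0]], "hand": [0.66, 0.66, 0.66, 0.66, 0.66]}}

```text
time_s: 21.58
ee_pos: [522.7, -126.6, 284.3]
ee_rot: [179.9, -0.3, 176.3]
force: [-1.2, 0.3, -0.6]
gripper_width: 60.0
gripper_force: 0.0
```

Request:
{"method": "apply_moves", "body": {"delta_pos": [[0, 0, 0], [0, 0, 0], [0, 0, 0], [0, 0, 0], [0, 0, 0], [0, 0, 0], [0, 0, 0], [0, 0, 0]], "rot": [[0, 0, 0], [0, 0, 0], [0, 0, 0], [0, 0, 0], [0, 0, 0], [0, 0, 0], [0, 0, 0], [0, 0, 0]], "hand": [0.4, 0.25, 0.15, 0.05, 0, 0, 0, 0], "newtons": 15}}

```text
time_s: 22.25
ee_pos: [524.1, -128.4, 287.3]
ee_rot: [-180.0, 0.0, 176.3]
force: [0.2, -2.3, 1.7]
gripper_width: 9.7
gripper_force: 3.5
```

Run:
```python
from h import *
yaw=np.radians(176.35);d=np.array([np.cos(yaw),np.sin(yaw),0]);n=np.array([-d[1],d[0],0]);O=np.array([531.6,1.2,0])
H=O+118*n+[0,0,72]
s=env.state();print(s["time_s"],s["ee_pos"],s["gripper_width"],s["gripper_force"],s["force"])
g=s["ee_pos"]-[0,0,18.8]*np.array([0,0,-1]);v=g-H
th0=np.arctan2(v[2],-v@n);print("grip",g,"r",np.hypot(v[2],v@n),"th",th0)
# arc with initial grip offset kept
P=lambda t:-233*np.cos(t)*n+np.array([0,0,233*np.sin(t)])
ths=np.linspace(th0,0,41)
for i in range(1,41): print(i,round(ths[i],3),((P(ths[i])-P(ths[(i-1)//10*10]))/120).round(3).tolist())
```

```text
22.25 [ 524.13923959 -128.41455433  287.27417832] 9.720215112522986 3.5038110986351967 [ 0.16228809 -2.31774424  1.74445947]
grip [ 524.13923959 -128.41455433  306.07417832] r 234.372757465089 th 1.6212784123137751
1 1.581 [0.005, 0.078, 0.002]
2 1.54 [0.01, 0.157, 0.002]
3 1.5 [0.015, 0.235, -0.002]
4 1.459 [0.02, 0.314, -0.01]
5 1.419 [0.025, 0.392, -0.02]
6 1.378 [0.03, 0.469, -0.033]
7 1.338 [0.035, 0.546, -0.05]
8 1.297 [0.04, 0.622, -0.07]
9 1.256 [0.044, 0.697, -0.093]
10 1.216 [0.049, 0.771, -0.118]
11 1.175 [0.005, 0.073, -0.029]
12 1.135 [0.009, 0.145, -0.061]
13 1.094 [0.014, 0.215, -0.095]
14 1.054 [0.018, 0.284, -0.133]
15 1.013 [0.022, 0.352, -0.173]
16 0.973 [0.027, 0.418, -0.216]
17 0.932 [0.031, 0.482, -0.262]
18 0.892 [0.035, 0.544, -0.31]
19 0.851 [0.039, 0.604, -0.36]
20 0.811 [0.042, 0.662, -0.414]
21 0.77 [0.004, 0.056, -0.055]
22 0.73 [0.007, 0.109, -0.113]
23 0.689 [0.01, 0.16, -0.173]
24 0.649 [0.013, 0.209, -0.234]
25 0.608 [0.016, 0.255, -0.298]
26 0.567 [0.019, 0.299, -0.364]
27 0.527 [0.022, 0.34, -0.431]
28 0.486 [0.024, 0.378, -0.5]
29 0.446 [0.026, 0.413, -0.57]
30 0.405 [0.028, 0.446, -0.642]
31 0.365 [0.002, 0.029, -0.073]
32 0.324 [0.004, 0.056, -0.147]
33 0.284 [0.005, 0.08, -0.222]
34 0.243 [0.006, 0.1, -0.298]
35 0.203 [0.007, 0.117, -0.375]
36 0.162 [0.008, 0.132, -0.452]
37 0.122 [0.009, 0.143, -0.53]
38 0.081 [0.01, 0.151, -0.608]
39 0.041 [0.01, 0.155, -0.687]
40 0.0 [0.01, 0.157, -0.766]
```

Gripped: the opening reads 9.7 mm on the 10 mm bar, at radius 234 mm. Following the arc.

Request:
{"method": "apply_moves", "body": {"delta_pos": [[0.005, 0.078, 0.002], [0.01, 0.157, 0.002], [0.015, 0.235, -0.002], [0.02, 0.314, -0.01], [0.025, 0.392, -0.02], [0.03, 0.469, -0.033], [0.035, 0.546, -0.05], [0.04, 0.622, -0.07], [0.044, 0.697, -0.093], [0.049, 0.771, -0.118]], "rot": [[0, 0, 0], [0, 0, 0], [0, 0, 0], [0, 0, 0], [0, 0, 0], [0, 0, 0], [0, 0, 0], [0, 0, 0], [0, 0, 0], [0, 0, 0]], "hand": [0, 0, 0, 0, 0, 0, 0, 0, 0, 0]}}

```text
time_s: 23.08
ee_pos: [530.3, -34.5, 272.8]
ee_rot: [180.0, 0.0, 176.3]
force: [0.8, -2.4, 0.8]
gripper_width: 9.6
gripper_force: 15.0
```

Request:
{"method": "apply_moves", "body": {"delta_pos": [[0.005, 0.073, -0.029], [0.009, 0.145, -0.061], [0.014, 0.215, -0.095], [0.018, 0.284, -0.133], [0.022, 0.352, -0.173], [0.027, 0.418, -0.216], [0.031, 0.482, -0.262], [0.035, 0.544, -0.31], [0.039, 0.604, -0.36], [0.042, 0.662, -0.414]], "rot": [[0, 0, 0], [0, 0, 0], [0, 0, 0], [0, 0, 0], [0, 0, 0], [0, 0, 0], [0, 0, 0], [0, 0, 0], [0, 0, 0], [0, 0, 0]], "hand": [0, 0, 0, 0, 0, 0, 0, 0, 0, 0]}}

```text
time_s: 23.92
ee_pos: [535.3, 44.5, 222.8]
ee_rot: [180.0, 0.0, 176.3]
force: [4.2, -0.6, 1.1]
gripper_width: 9.3
gripper_force: 15.0
```

Request:
{"method": "apply_moves", "body": {"delta_pos": [[0.004, 0.056, -0.055], [0.007, 0.109, -0.113], [0.01, 0.16, -0.173], [0.013, 0.209, -0.234], [0.016, 0.255, -0.298], [0.019, 0.299, -0.364], [0.022, 0.34, -0.431], [0.024, 0.378, -0.5], [0.026, 0.413, -0.57], [0.028, 0.446, -0.642]], "rot": [[0, 0, 0], [0, 0, 0], [0, 0, 0], [0, 0, 0], [0, 0, 0], [0, 0, 0], [0, 0, 0], [0, 0, 0], [0, 0, 0], [0, 0, 0]], "hand": [0, 0, 0, 0, 0, 0, 0, 0, 0, 0]}}

```text
time_s: 24.75
ee_pos: [538.4, 97.7, 145.5]
ee_rot: [180.0, 0.0, 176.3]
force: [2.9, -1.3, 0.7]
gripper_width: 9.4
gripper_force: 15.0
```

Request:
{"method": "apply_moves", "body": {"delta_pos": [[0.002, 0.029, -0.073], [0.004, 0.056, -0.147], [0.005, 0.08, -0.222], [0.006, 0.1, -0.298], [0.007, 0.117, -0.375], [0.008, 0.132, -0.452], [0.009, 0.143, -0.53], [0.01, 0.151, -0.59], [0.01, 0.154, -0.65], [0.01, 0.155, -0.68]], "rot": [[0, 0, 0], [0, 0, 0], [0, 0, 0], [0, 0, 0], [0, 0, 0], [0, 0, 0], [0, 0, 0], [0, 0, 0], [0, 0, 0], [0, 0, 0]], "hand": [0, 0, 0, 0, 0, 0, 0, 0, 0, 0]}}

```text
time_s: 25.58
ee_pos: [539.4, 116.0, 63.6]
ee_rot: [180.0, -0.0, 176.2]
force: [2.9, -1.4, 1.1]
gripper_width: 9.3
gripper_force: 15.0
```

Request:
{"method": "apply_moves", "body": {"delta_pos": [[0, 0, -0.015], [0, 0.001, -0.03], [0, 0.001, -0.045], [0, 0.001, -0.058], [0, 0.001, -0.064], [0, 0.001, -0.064]], "rot": [[0, 0, 0], [0, 0, 0], [0, 0, 0], [0, 0, 0], [0, 0, 0], [0, 0, 0]], "hand": [0, 0, 0, 0, 0, 0]}}

```text
time_s: 26.08
ee_pos: [539.4, 116.2, 56.9]
ee_rot: [180.0, -0.0, 176.2]
force: [2.3, 1.4, -0.8]
gripper_width: 9.3
gripper_force: 15.0
```

Request:
{"method": "apply_moves", "body": {"delta_pos": [[0, 0, -0.005], [0, 0, -0.01], [0, 0, -0.01]], "rot": [[0, 0, 0], [0, 0, 0], [0, 0, 0]], "hand": [0, 0, 0]}}

```text
time_s: 26.33
ee_pos: [539.4, 116.2, 55.8]
ee_rot: [180.0, -0.0, 176.3]
force: [1.4, 0.3, 1.1]
gripper_width: 9.3
gripper_force: 15.0
```

Grip height is 74.6 mm, so about 2.6 mm to go. I'll step down until the rests are felt.

Request:
{"method": "apply_moves", "body": {"delta_pos": [[0, 0, -0.005], [0, 0, -0.01], [0, 0, -0.014], [0, 0, -0.014]], "rot": [[0, 0, 0], [0, 0, 0], [0, 0, 0], [0, 0, 0]], "hand": [0, 0, 0, 0]}}

```text
time_s: 26.67
ee_pos: [539.5, 116.2, 54.2]
ee_rot: [180.0, -0.0, 176.3]
force: [0.1, 1.2, 2.3]
gripper_width: 9.5
gripper_force: 15.0
```

Request:
{"method": "apply_moves", "body": {"delta_pos": [[0, 0, -0.004], [0, 0, -0.008], [0, 0, -0.008]], "rot": [[0, 0, 0], [0, 0, 0], [0, 0, 0]], "hand": [0, 0, 0]}}

```text
time_s: 26.92
ee_pos: [539.5, 116.1, 54.1]
ee_rot: [180.0, 0.0, 176.2]
force: [-1.2, 0.8, 8.1]
gripper_width: 9.7
gripper_force: 15.0
```

The frame is on its rests: height has stopped changing and the force reads 8 N. Opening a little, then rising.

Request:
{"method": "apply_moves", "body": {"delta_pos": [[0, 0, 0.008], [0, 0, 0.008], [0, 0, 0.008], [0, 0, 0.008], [0, 0, 0.008]], "rot": [[0, 0, 0], [0, 0, 0], [0, 0, 0], [0, 0, 0], [0, 0, 0]], "hand": [0.15, 0.26, 0.26, 0.26, 0.26]}}

```text
time_s: 27.33
ee_pos: [539.3, 115.9, 53.7]
ee_rot: [-180.0, -0.1, 176.3]
force: [0.7, 0.7, -0.3]
gripper_width: 23.5
gripper_force: 0.0
```

Request:
{"method": "apply_moves", "body": {"delta_pos": [[0, 0, 0.03], [0, 0, 0.1], [0, 0, 0.2], [0, 0, 0.4], [0, 0, 0.6], [0, 0, 0.9], [0, 0, 1], [0, 0, 1]], "rot": [[0, 0, 0], [0, 0, 0], [0, 0, 0], [0, 0, 0], [0, 0, 0], [0, 0, 0], [0, 0, 0], [0, 0, 0]], "hand": [0.26, 0.26, 0.26, 0.26, 0.26, 0.26, 0.26, 0.26]}}

```text
time_s: 28.0
ee_pos: [542.0, 116.5, 178.8]
ee_rot: [179.9, 0.5, 176.3]
force: [0.4, -0.1, 0.3]
gripper_width: 23.9
gripper_force: 0.0
```

Run:
```python
from h import *
yaw=np.radians(176.35);d=np.array([np.cos(yaw),np.sin(yaw),0]);n=np.array([-d[1],d[0],0]);O=np.array([531.6,1.2,0])
H=O+118*n+[0,0,72]
s=env.state();print(s["time_s"],s["ee_pos"],s["gripper_width"],s["force"])
c=viewer.grab_frame("scene");save(c,"end")
print([(np.round(r["position"],1).tolist(),round(r["score"],2)) for r in spotter.landmark_of(c,"frame_handle")])
for t in(0,.04,.1,.3): print(t,proj(c,H-233*np.cos(t)*n+[0,0,233*np.sin(t)]).round(1))
```

```text
28.0 [542.03057576 116.49569274 178.84514026] 23.85926249203719 [ 0.38158285 -0.05207743  0.31559703]
[([278.3, 208.5], 0.67)]
0 [[280.  207.9]]
0.04 [[280.  205.6]]
0.1 [[280.  202.1]]
0.3 [[278.6 188.9]]
```

The handle shows at its level position and the tool is clear, so I'm handing in.

```bash
python3 -c "
from workcell import env
print(env.job_done())"
```

```text
the job is handed in; nothing more can be done
None
```

I handed the job in at 28 s of the 72 s allowed: the board is home against both stops with the roller behind it, and the stencil frame is lowered level and released. The hand-in returned no verdict, and I viewed 11 pictures, one over the limit of 10.

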